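# Stack flanged spirometer adapters head to tail

### The arm

A 6-joint arm with a two-finger parallel gripper is mounted at the origin on the work surface. World frame = base frame: x ahead of the robot, y to its left, z up, the work surface at z = 0. Lengths are in m, angles in rad, forces in N, time in s.
With the tool pointing down it reaches from about 0.35 to 0.775 m from the base axis. Payload 7.3 kg.
Tool frame: the origin (TCP) lies midway between the tips of the shut fingers; the grasp point (between the pads) lies 19 mm behind it (r.grip_depth is the z of the grasp point in the tool frame, in m); z points along the fingers, y is the line along which they close (so a half turn about z gives the same grasp; the last joint's range is limited). The gripper opens to 92 mm and grips with 3 to 60 N. Pads are 19 mm wide; open, the fingers measure 130 mm over their backs; the gripper's body (75 mm by 190 mm) begins 47 mm behind the grasp point.
Start: joints at [-1.485, 0.342, 1.524, -0, 1.275, -0.146], TCP at [0.121, -0.511, 0.227] pointing down, gripper open.
Joint ranges: [-2.53, 2.53], [-0.77, 2.02], [0.04, 2.7], [-1, 4.14], [0.28, 2.66], [-3.11, 3.11]. Speed limits (rad/s): [2.57, 2.57, 3.14, 3.14, 3.14, 3.14].

### API

Orientations are given as a unit quaternion [x, y, z, w].
In Python, from bench import r gives the robot as it stands.
- The arm moves only by the shell command python3 -m handwheel 'ROWS'. ROWS is JSON, a list of rows, each a list of 7 numbers: the shift along the tool's x, y, z in m, then the turn, a rotation vector about the tool's x, y, z in degrees, then the finger opening in m, from 0 to 0.0918. In form: [[tx, ty, tz, ax, ay, az, hand], ...]. A call has 1 to 12 rows; each row shifts and turns the commanded pose from where the row before left it, along the tool's axes as they then stand; what a row does not reach is not made up. A row lasts 1/8 s, in which the tool goes at most 62.5 mm and 10.7 degrees, less where a joint would pass 70% of its speed; a pose out of reach is approached as far as the arm can. A call is refused whole if a number of a shift passes 0.0625 or a number of a turn 10.7, either way. A call with a gripper value outside its range is refused whole. The fingers move at their own pace and stop on an object; the grip force is fixed at half the most. Time passes only in rows, so rows that do not move let the fingers close. It gives the time, the measured TCP pose, the force, the opening and the grip force at its end, in the units of the state.
- r.state(): the state, without advancing time (a new reading comes with each control period).
- r.snapshot(name): name is "scene" or "side" or "wrist"; returns a dict with "image" (480x640x3 uint8, red, green, blue), "intrinsics" (3x3 intrinsics, pixels), "distortion" ([k1, k2, p1, p2, k3] as OpenCV has them; the pictures are not rectified), "R" (3x3) and "t" (3): a world point X has camera coordinates R X + t; the wrist camera has in their place "mount" (4x4, takes a point from camera to tool coordinates, whose origin is the TCP and whose axes are the flange's). Camera axes: x right, y down, z forward; pixel columns grow to the right and rows downward; lengths in m; the calibration is good to about 2 mm. A picture is of the moment at which its call begins: read the wrist's pose just before it. There is no depth.
- r.finish_job(): hands the job in; it is judged then, once.
The state is a dict: "time_s": time; "joint_positions": joint angles; "qd": joint speeds; "tau": joint torques, N m; "ee_pos": TCP position; "tool_rot": TCP orientation; "force": force on the tool from outside, world axes, zero at the start; "moment": the same for the moment, N m; "grip_width": opening from 0.0 (shut) to 1.0 (fully open); "finger_force": force on a finger pad.
Only numpy, scipy, OpenCV 4.12 (cv2) and the standard library are available. Lean on these libraries where they do the work, as an engineer would, in place of code of your own. Each camera call takes 0.05 s, during which the arm holds its last target. There are 200 camera calls.

### The job

Finish the stack in the metal tray with the three adapters standing on the worktop, turned just as they are, alternately spout down and spout up so that they pack tight: set a spout-down one on the adapter in the tray, its spout standing on that flange close beside the upright spout; then the spout-up one flat on its back, rims lined up; then the other spout-down one, standing likewise on that flange close beside its spout, on the side that lies over the bottom adapter so that the stack does not lean outwards. Leave the finished stack standing level and by itself in the tray, and leave the other things where they are.

Things in the scene. Friction and masses are not known exactly. Their poses are not given: they have to be found in the camera images.
- tray: Shallow open aluminium tray, fixed to the worktop, 190 x 170 mm outside (x by y), 14 mm tall, walls and floor 5 mm thick. Origin: centre of its underside; its x along the 190 mm side, z up.
- up_base: Spirometer adapter shaped like a hat: beige round flange 64 mm across and 8 mm thick with a blue spout 20 mm across and 30 mm long on its middle, 38 mm overall, plastic, about 50 g. This one lies spout up: flange underneath, spout from 8 to 38 mm above the origin. Origin: centre of the flat underside; z up. It stands loose on the tray's floor and is the foot of the stack.
- up_b: Spirometer adapter shaped like a hat: beige round flange 64 mm across and 8 mm thick with a blue spout 20 mm across and 30 mm long on its middle, 38 mm overall, plastic, about 50 g. This one lies spout up: flange underneath, spout from 8 to 38 mm above the origin. Origin: centre of the flat underside; z up. Lies loose on the worktop.
- down_a: The same adapter, standing loose on the worktop spout down: on the end of its spout (20 mm across, 30 long), the 64 mm flange (8 mm thick, pale disc on top) from 30 to 38 mm above the origin. Origin: centre of the spout's lower end; z up. The two spout-down ones are alike, usable in either order. Set on a spout-up one's flange it also rests its own flange on that one's spout.
- down_b: The same adapter, standing loose on the worktop spout down: on the end of its spout (20 mm across, 30 long), the 64 mm flange (8 mm thick, pale disc on top) from 30 to 38 mm above the origin. Origin: centre of the spout's lower end; z up. The two spout-down ones are alike, usable in either order. Set on a spout-up one's flange it also rests its own flange on that one's spout.
- sanitiser: Bystander, loose: clear bottle with blue cap and label, 56 mm across, 150 tall. Origin: centre of its underside.
- cup: Bystander, loose: white paper cup, 72 mm across the rim, 85 tall. Origin: centre of its underside.
- mouthpiece: Bystander, loose: brown cardboard tube standing on end, 30 mm across, 65 tall. Origin: centre of its underside.
- nose_clip: Bystander, loose: small green V-shaped clip lying flat, about 45 x 35 x 12 mm. Origin: centre of its underside.
- mouse: Bystander, loose: black computer mouse, 105 x 60 x 30 mm. Origin: centre of its underside.
- jar: Bystander, loose: amber jar with white lid, 60 mm across, 60 tall. Origin: centre of its underside.

How it is judged:
By the outcome, as a careful person would: the job done as asked, in the order asked, and still so for the second after the job is handed in, with the robot touching nothing.
It also fails if it takes over 64 s, if anything falls off the work surface, if the arm or the gripper's body presses on something with over 40 N, if the wrist force passes 120 N, or if a joint passes its speed limit or range.

## Working session

There is one attempt and no reset: what is moved stays moved. The work goes in short steps, Python scripts to look and compute and a shell command to move; the robot and the scene stay as the last step left them, time stands still between calls to the robot, and variables do not carry over. Pictures are saved under pics/ and viewed, at most 10 in all, crops included, and the job is handed in when it is done.

```bash
mkdir -p pics; ls; python3 - <<'E'
from bench import r
import cv2
s=r.state();print(s)
for n in("scene","side"):
    d=r.snapshot(n);cv2.imwrite(f"pics/{n}0.png",d["image"][:,:,::-1]);print(n,d["intrinsics"],d["distortion"],d["R"],d["t"])
print(r.snapshot("wrist")["mount"],r.grip_depth)
E
```

```text
pics
{'time_s': 0.0, 'joint_positions': array([-1.48498868e+00,  3.42718536e-01,  1.52503205e+00, -1.04649929e-05,
        1.27541729e+00, -1.46016298e-01]), 'qd': array([-6.62580816e-05, -1.40912812e-03, -1.44456786e-03, -1.67519296e-03,
       -1.44412687e-03, -1.69003524e-03]), 'tau': array([ 2.26890629e-04, -4.31245458e+01, -2.44221246e+01,  7.17328792e-02,
        5.61536278e-02, -1.47490937e-04]), 'ee_pos': array([ 0.12059409, -0.51052938,  0.2260419 ]), 'tool_rot': array([ 9.93289241e-01,  1.15654071e-01,  1.87045957e-05, -7.87408021e-04]), 'force': array([-0.03165762,  0.40829954,  0.66555202]), 'moment': array([0.03701161, 0.02151025, 0.02304801]), 'finger_force': 0.0, 'grip_width': 0.9993744689989172}
scene [[524.84556413   0.         323.44503118]
 [  0.         524.84556413 243.3573751 ]
 [  0.           0.           1.        ]] [-0.00483665  0.          0.          0.          0.        ] [[-0.23898891  0.97099908  0.00671465]
 [ 0.80759765  0.20260135 -0.55383999]
 [-0.53913852 -0.12693888 -0.83259605]] [ 0.17936907 -0.45400045  1.49367137]
side [[598.70288643   0.         325.04931255]
 [  0.         598.70288643 243.11242348]
 [  0.           0.           1.        ]] [0.00032545 0.         0.         0.         0.        ] [[ 0.97478502 -0.22258005  0.01588364]
 [-0.16065073 -0.74940417 -0.64232759]
 [ 0.15487257  0.62357959 -0.7662656 ]] [-0.56843804  0.11447844  1.3003195 ]
[[ 7.67430140e-04 -9.67874083e-01 -2.51434226e-01  6.75985728e-02]
 [ 9.99999218e-01  9.91133958e-04 -7.63075635e-04  7.47191947e-04]
 [ 9.87766130e-04 -2.51433443e-01  9.67874087e-01 -1.57588149e-01]
 [ 0.00000000e+00  0.00000000e+00  0.00000000e+00  1.00000000e+00]] -0.0188
```

View pics/scene0.png

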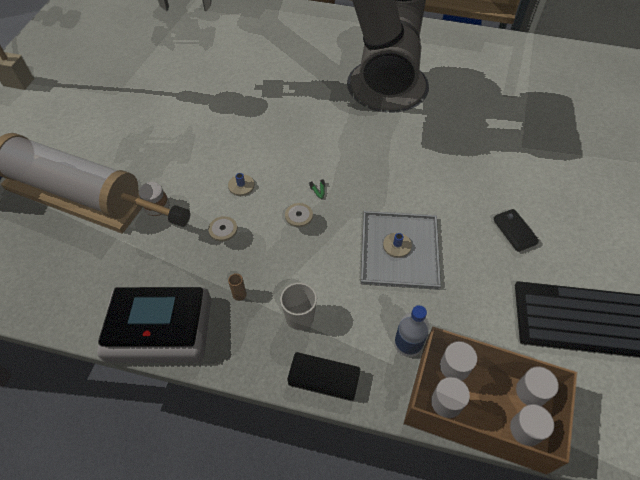

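View pics/side0.png

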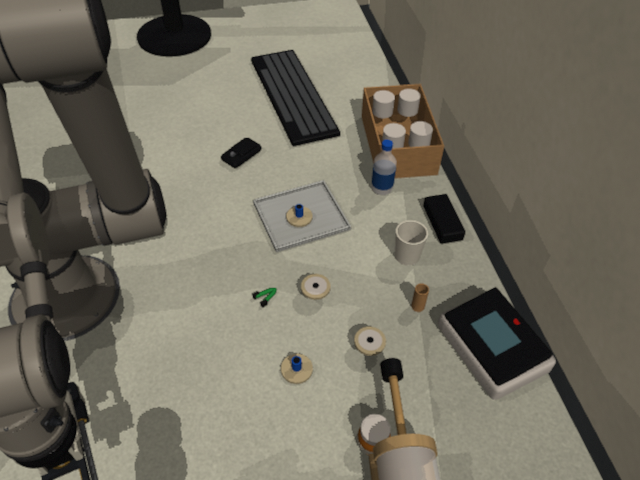

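The scene view shows the spout-down adapters at (299,214) and (222,229), up_b at (240,185), and up_base at (397,245) in the tray. In the side view they are at (316,286), (370,339), (297,369) and (300,215).

```bash
cat > h.py <<'E'
import numpy as np, cv2
from scipy.spatial.transform import Rotation as Ro
def cam(d,s=None):
    """camera centre and camera->world rotation"""
    if "R" in d: R=np.array(d["R"]); return -R.T@np.array(d["t"]),R.T
    W=np.eye(4);W[:3,:3]=Ro.from_quat(s["tool_rot"]).as_matrix();W[:3,3]=s["ee_pos"]
    M=W@np.array(d["mount"]); return M[:3,3],M[:3,:3]
def plane(d,uv,z,s=None):
    C,R=cam(d,s); p=cv2.undistortPoints(np.array([[uv]],float),np.array(d["intrinsics"]),np.array(d["distortion"]))[0,0]
    v=R@np.array([p[0],p[1],1]); return (C+v*(z-C[2])/v[2])[:2]
def totool(s,dxyz):
    return Ro.from_quat(s["tool_rot"]).inv().apply(dxyz)
def yaw(s):
    x=Ro.from_quat(s["tool_rot"]).as_matrix()[:,0]; return np.degrees(np.arctan2(x[1],x[0]))
E
python3 - <<'E'
from h import *
from bench import r
s=r.state();print(yaw(s))
P={"up_base":((397,246),(300,216),.013),"up_b":((241,185),(297,369),.008),"dA":((298,214),(316,286),.038),"dB":((222,228),(370,339),.038),"clip":((318,188),(265,295),.01),"tube":((237,282),(421,290),.065),"sanit":((419,313),(388,146),.15),
"c1":((364,213),(255,197),.014),"c2":((437,214),(324,184),.014),"c3":((440,287),(348,227),.014),"c4":((360,283),(275,247),.014),"jar":((152,190),(375,428),.06)}
a,b=r.snapshot("scene"),r.snapshot("side")
for k,(p,q,z) in P.items(): print(k,plane(a,p,z).round(4),plane(b,q,z).round(4))
E
```

```text
13.279210319377535
up_base [0.5484 0.1193] [0.5464 0.1118]
up_b [ 0.4618 -0.2771] [ 0.4607 -0.286 ]
dA [ 0.5342 -0.1128] [ 0.5359 -0.1172]
dB [ 0.6128 -0.2662] [ 0.6138 -0.2677]
clip [ 0.4269 -0.0933] [ 0.4272 -0.0975]
tube [ 0.7486 -0.1806] [ 0.7429 -0.1924]
sanit [0.7729 0.1788] [0.7698 0.1636]
c1 [0.4768 0.0297] [0.4499 0.1966]
c2 [0.4382 0.1952] [0.6272 0.2059]
c3 [0.63  0.225] [0.6508 0.0523]
c4 [0.6617 0.0582] [0.4709 0.0278]
jar [ 0.5652 -0.4486] [ 0.5685 -0.4564]
```

```bash
python3 -m handwheel '[[0.049,-0.029,0,0,0,0,0.0918],[0.049,-0.029,0,0,0,0,0.0918],[0.049,-0.029,0,0,0,0,0.0918],[0.049,-0.029,0,0,0,0,0.0918],[0.049,-0.029,0,0,0,0,0.0918],[0.049,-0.029,0,0,0,0,0.0918],[0.049,-0.029,0,0,0,0,0.0918],[0.049,-0.029,0,0,0,0,0.0918],[0.049,-0.029,0,0,0,0,0.0918],[0.049,-0.029,0,0,0,0,0.0918],[0,0,0.02,0,0,0,0.0918],[0,0,0,0,0,0,0.0918]]'
python3 - <<'E'
from h import *
from bench import r
s=r.state();d=r.snapshot("wrist");cv2.imwrite("pics/w1.png",d["image"][:,:,::-1]);print(yaw(s),s["ee_pos"])
a,b=r.snapshot("scene"),r.snapshot("side")
for z in(.04,.06,.08): print(z,plane(a,(178,214),z),plane(b,(392,370),z))
E
```

```text
time_s: 1.75
ee_pos: [0.5301, -0.1153, 0.2051]
tool_rot: [0.993, 0.116, -0.002, -0.001]
force: [0.0, 0.5, 0.4]
grip_width: 1.0
finger_force: 0.0
13.354581949476248 [ 0.53014641 -0.11527909  0.20514334]
0.04 [ 0.60162288 -0.37485124] [ 0.63624279 -0.34415759]
0.06 [ 0.61451888 -0.36470861] [ 0.63113898 -0.35392566]
0.08 [ 0.62741488 -0.35456599] [ 0.62603517 -0.36369372]
```

View pics/w1.png

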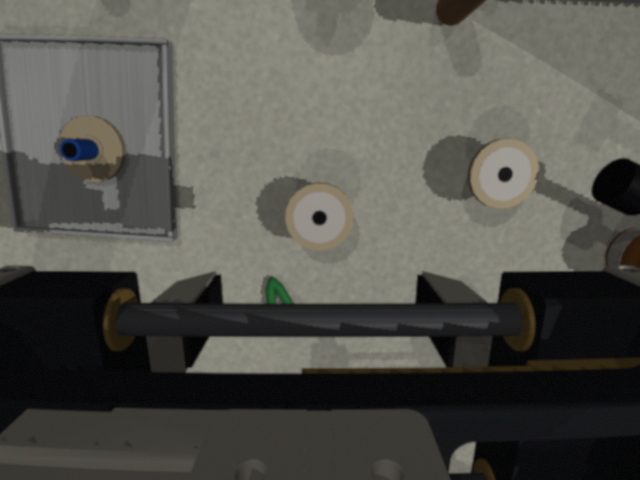

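The wrist view shows dA's disc centre at (320,217), dB's at (505,174), the up_base flange at (91,149), and its spout top at (72,149).

```bash
python3 - <<'E'
from h import *
from bench import r
s=r.state();d=r.snapshot("wrist")
for n,uv,z in(("dA",(319.5,217),.038),("dB",(504.5,174),.038),("base",(91,149),.013),("spout",(70,149),.043),("tray",(168,40),.014),("tray",(174,236),.014)):
    p=plane(d,uv,z,s);print(n,p,totool(s,[*(p-s["ee_pos"][:2]),0]))
E
```

```text
dA [ 0.53512216 -0.11711767] [4.07664613e-03 1.26838923e-03 3.04724651e-06]
dB [ 0.61294791 -0.27210331] [4.43937264e-02 1.69945343e-01 1.20603572e-04]
base [0.54535202 0.11375334] [ 6.68366600e-02 -2.21143943e-01 -8.55036162e-05]
spout [0.5455596  0.11450522] [ 6.72107021e-02 -2.21828423e-01 -8.56724294e-05]
tray [0.65782804 0.05239205] [ 1.62297963e-01 -1.35685224e-01  1.70714892e-05]
tray [0.47771382 0.02125685] [-2.01632209e-02 -1.46568158e-01 -9.36236304e-05]
```

```bash
python3 -m handwheel '[[0.004,0.001,0.05,0,0,0,0.0918],[0,0,0.05,0,0,0,0.0918],[0,0,0.05,0,0,0,0.0918],[0,0,0.037,0,0,0,0.0918],[0,0,0,0,0,0,0.0918],[0,0,0,0,0,0,0.055],[0,0,0,0,0,0,0.055],[0,0,0,0,0,0,0.055],[0,0,0,0,0,0,0.055],[0,0,0,0,0,0,0.055],[0,0,-0.01,0,0,0,0.055],[0,0,-0.04,0,0,0,0.055]]'
```

```text
time_s: 3.45
ee_pos: [0.5334, -0.1157, 0.0688]
tool_rot: [0.993, 0.116, -0.002, -0.001]
force: [1.5, 0.1, -0.4]
grip_width: 0.686
finger_force: 30.0
```

```bash
python3 -m handwheel '[[0,0,-0.04,0,0,0,0.055],[-0.002,-0.045,-0.03,0,0,0,0.055],[-0.004,-0.045,0,0,0,0,0.055],[-0.004,-0.045,0,0,0,0,0.055],[-0.004,-0.045,0,0,0,0,0.055],[-0.003,-0.041,0,0,0,0,0.055],[0,0,0,0,0,0,0.055],[0,0,0,0,0,0,0.055]]'
python3 - <<'E'
from h import *
from bench import r
s=r.state();d=r.snapshot("wrist");cv2.imwrite("pics/w2.png",d["image"][:,:,::-1]);print(s)
E
```

```text
time_s: 4.45
ee_pos: [0.468, 0.0947, 0.1401]
tool_rot: [0.993, 0.116, 0.0, 0.0]
force: [-0.2, 0.4, -1.0]
grip_width: 0.685
finger_force: 30.0
{'time_s': 4.45, 'joint_positions': array([ 3.92898138e-02,  3.50008128e-01,  1.77823462e+00, -5.20786012e-04,
        1.01266838e+00,  1.37797645e+00]), 'qd': array([-0.02321319,  0.00485246, -0.00474981,  0.00154521, -0.00207087,
        0.0007596 ]), 'tau': array([ 8.84980056e-01, -4.05161476e+01, -2.08953899e+01,  9.98686859e-02,
       -3.23723280e-02,  1.47854048e-02]), 'ee_pos': array([0.46796876, 0.09471426, 0.14005151]), 'tool_rot': array([9.93257140e-01, 1.15931395e-01, 3.22817560e-04, 2.46407269e-04]), 'force': array([-0.18582605,  0.42550202, -1.03633522]), 'moment': array([ 0.00991431, -0.04180023,  0.01516809]), 'finger_force': 29.999886453151703, 'grip_width': 0.6846793541698006}
```

View pics/w2.png

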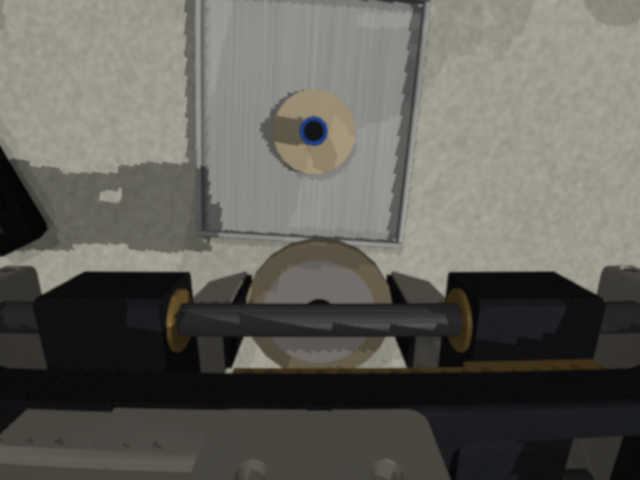

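The view shows the base spout top at (314,131) and flange centre at (314.5,132). The held disc's front edge is at (319,238), with side extents at 247 and 393.

```bash
python3 - <<'E'
from h import *
from bench import r
s=r.state();d=r.snapshot("wrist")
c=s["ee_pos"]
for n,uv,z in(("base",(314.5,132),.013),("spout",(314,131),.043),("held front edge",(319,238.5),c[2]+.02),("R",(393,300),c[2]+.02),("L",(247,300),c[2]+.02)):
    p=plane(d,uv,z,s);print(n,p,totool(s,[*(p-c[:2]),0]))
E
```

```text
base [0.54375084 0.11493825] [ 7.83549769e-02 -2.72146890e-03  3.88375634e-05]
spout [0.54328519 0.11481063] [ 7.78724682e-02 -2.70402473e-03  3.85987333e-05]
held front edge [0.49957271 0.10098539] [3.21545607e-02 7.29753408e-04 1.68294518e-05]
R [0.48095693 0.06495253] [5.77255788e-03 3.15340400e-02 1.81851746e-05]
L [0.46697712 0.12404986] [ 5.71603801e-03 -2.91942500e-02 -1.11681996e-05]
```

```bash
python3 -m handwheel '[[0.028,-0.002,0.02,0,0,0,0.055],[0.0285,-0.0015,0.02,0,0,0,0.055],[0,0,0.02,0,0,0,0.055],[0,0,0.01,0,0,0,0.055],[0,0,0,0,0,0,0.055]]'; python3 -m handwheel '[[0,0,0.01,0,0,0,0.055],[0,0,0.01,0,0,0,0.055],[0,0,0.01,0,0,0,0.055],[0,0,0.005,0,0,0,0.055],[0,0,0,0,0,0,0.055]]'
python3 - <<'E'
from bench import r
import cv2
d=r.snapshot("side")["image"][150:270,240:370,::-1];cv2.imwrite("pics/s2.png",cv2.resize(d,None,fx=5,fy=5,interpolation=cv2.INTER_CUBIC))
E
```

```text
time_s: 5.18
ee_pos: [0.5215, 0.1107, 0.0692]
tool_rot: [0.993, 0.115, -0.001, 0.0]
force: [0.5, 0.1, 0.2]
grip_width: 0.684
finger_force: 30.0
time_s: 5.8
ee_pos: [0.5218, 0.1114, 0.0344]
tool_rot: [0.993, 0.116, -0.0, 0.0]
force: [-0.3, 0.0, -0.1]
grip_width: 0.689
finger_force: 30.0
```

View pics/s2.png

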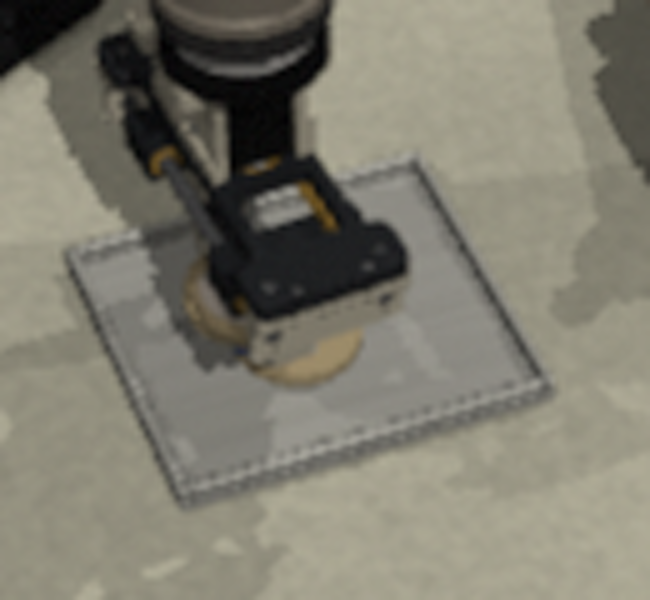

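The side crop shows the held adapter over the base flange, with no contact force yet. I'll lower it gently.

```bash
python3 -m handwheel '[[0,0,0.002,0,0,0,0.055],[0,0,0.001,0,0,0,0.055],[0,0,0,0,0,0,0.055]]'; python3 -m handwheel '[[0,0,0.0007,0,0,0,0.055],[0,0,0,0,0,0,0.055]]'
```

```text
time_s: 6.22
ee_pos: [0.5222, 0.1114, 0.0338]
tool_rot: [0.993, 0.116, 0.001, 0.0]
force: [-5.9, -0.6, 18.4]
grip_width: 0.688
finger_force: 30.0
time_s: 6.48
ee_pos: [0.5222, 0.1114, 0.0337]
tool_rot: [0.993, 0.116, 0.001, 0.0]
force: [-8.1, -0.9, 23.5]
grip_width: 0.686
finger_force: 30.0
```

```bash
python3 -m handwheel '[[0,0,-0.0012,0,0,0,0.055],[0,0,0,0,0,0,0.055]]'; python3 -m handwheel '[[0,0,0,0,0,0,0.0918],[0,0,0,0,0,0,0.0918],[0,0,0,0,0,0,0.0918],[0,0,0,0,0,0,0.0918]]';python3 -m handwheel '[[0,0,-0.02,0,0,0,0.0918],[0,0,-0.04,0,0,0,0.0918],[-0.03,0,-0.03,0,0,0,0.0918],[-0.03,0,0,0,0,0,0.0918],[0,0,0,0,0,0,0.0918]]'
python3 - <<'E'
from h import *
from bench import r
s=r.state();d=r.snapshot("wrist")
e=r.snapshot("side")["image"][150:270,250:350,::-1]
w=d["image"][0:300,150:500,::-1]
e=cv2.resize(e,(500,600),interpolation=cv2.INTER_CUBIC);e=e[:600]
out=np.zeros((600,800,3),np.uint8);out[:300,:350]=w;out[:540,350:800]=cv2.resize(e,(450,540));cv2.imwrite("pics/w3.png",out)
E
```

```text
time_s: 6.72
ee_pos: [0.5222, 0.1114, 0.0338]
tool_rot: [0.993, 0.116, 0.001, 0.0]
force: [-4.4, -0.6, 12.9]
grip_width: 0.685
finger_force: 30.0
time_s: 7.22
ee_pos: [0.5218, 0.1113, 0.032]
tool_rot: [0.993, 0.116, -0.0, 0.0]
force: [0.4, 0.2, -0.1]
grip_width: 0.992
finger_force: 0.0
time_s: 7.85
ee_pos: [0.4619, 0.0974, 0.1225]
tool_rot: [0.993, 0.116, -0.0, 0.0]
force: [0.4, 0.9, -0.4]
grip_width: 1.002
finger_force: 0.0
```

View pics/w3.png

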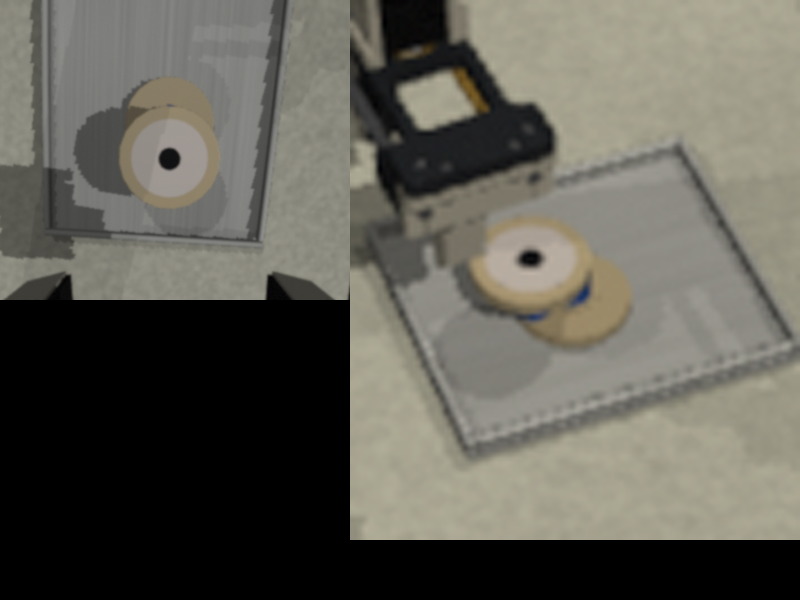

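The adapter sits level beside the base spout. The disc centre is at wrist pixel (320,157) and the base flange's far edge is at (320,77).

```bash
python3 - <<'E'
from h import *
from bench import r
s=r.state();d=r.snapshot("wrist")
c=s["ee_pos"]
for n,uv,z in(("disc",(319.5,157),.051),("base far edge",(320,77),.013),("L",(269.5,157),.051),("R",(370.5,157),.051),("far",(320,106),.051),("near",(320,208),.051)):
    p=plane(d,uv,z,s);print(n,p,totool(s,[*(p-c[:2]),0]))
p=np.array([.461,-.281])
print("up_b",totool(s,[*(p-c[:2]),0]))
E
```

```text
disc [0.52383409 0.11063969] [6.12049773e-02 1.01286076e-03 5.73193383e-05]
base far edge [0.57602643 0.12260897] [1.14751155e-01 1.34305357e-03 1.07346539e-04]
L [0.51668729 0.14103751] [ 6.12263193e-02 -3.02137923e-02  5.06233811e-05]
R [0.53121814 0.07965932] [6.12808310e-02 3.28609613e-02 6.42396283e-05]
far [0.55338412 0.11733595] [9.15030484e-02 1.27810976e-03 8.56431289e-05]
near [0.49259055 0.10289834] [2.90187361e-02 1.37607640e-03 2.73691323e-05]
up_b [-8.98459967e-02  3.67773499e-01 -4.72581254e-06]
```

```bash
python3 -m handwheel '[[-0.0165,0.046,-0.01,0,0,0,0.0918],[-0.0165,0.046,-0.01,0,0,0,0.0918],[-0.0165,0.046,-0.01,0,0,0,0.0918],[-0.0165,0.046,-0.01,0,0,0,0.0918],[-0.0165,0.046,-0.01,0,0,0,0.0918],[-0.0165,0.046,0,0,0,0,0.0918],[-0.0165,0.046,0,0,0,0,0.0918],[-0.0165,0.046,0,0,0,0,0.0918],[0,0,0,0,0,0,0.0918],[0,0,0,0,0,0,0.0918]]'
python3 - <<'E'
from h import *
from bench import r
s=r.state();d=r.snapshot("wrist");cv2.imwrite("pics/w4.png",d["image"][:,:,::-1])
E
```

```text
time_s: 9.25
ee_pos: [0.4197, -0.2906, 0.1716]
tool_rot: [0.993, 0.115, -0.0, -0.001]
force: [-0.5, 0.3, 0.4]
grip_width: 0.998
finger_force: 0.0
```

View pics/w4.png

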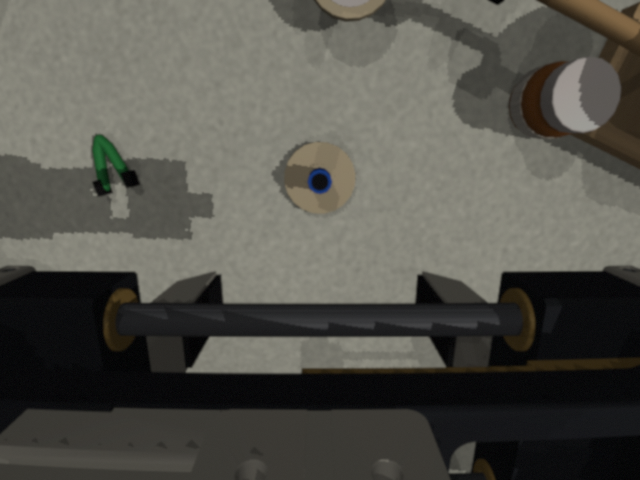

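up_b's flange centre is at (320,178) and its spout top at (320,181).

```bash
python3 - <<'E'
from h import *
from bench import r
s=r.state();d=r.snapshot("wrist")
c=s["ee_pos"]
for n,uv,z in(("fl",(320,178),.008),("sp",(320,181),.038)):
    p=plane(d,uv,z,s);print(n,p,totool(s,[*(p-c[:2]),0]))
print(c)
E
```

```text
fl [ 0.45924783 -0.28212185] [ 4.02182813e-02  1.39223500e-03 -1.72512443e-05]
sp [ 0.45939662 -0.28204476] [ 4.03808277e-02  1.35148865e-03 -1.72716396e-05]
[ 0.41979017 -0.2900302   0.17181183]
```

```bash
python3 -m handwheel '[[0.0203,0.0014,0.03,0,0,0,0.0918],[0.02,0,0.03,0,0,0,0.0918],[0,0,0.05,0,0,0,0.06],[0,0,0.035,0,0,0,0.05],[0,0,0.014,0,0,0,0.04],[0,0,0,0,0,0,0.01],[0,0,0,0,0,0,0.01],[0,0,0,0,0,0,0.01],[0,0,0,0,0,0,0.01],[0,0,0,0,0,0,0.01]]'
```

```text
time_s: 10.6
ee_pos: [0.4593, -0.2832, 0.0137]
tool_rot: [0.993, 0.116, 0.0, 0.0]
force: [-0.8, -0.1, 3.8]
grip_width: 0.213
finger_force: 30.0
```

```bash
python3 -m handwheel '[[0,0,-0.02,0,0,0,0.01],[0,0,-0.05,0,0,0,0.01],[0.0116,-0.046,-0.04,0,0,0,0.01],[0.0116,-0.046,-0.03,0,0,0,0.01],[0.0116,-0.046,0,0,0,0,0.01],[0.0116,-0.046,0,0,0,0,0.01],[0.0116,-0.046,0,0,0,0,0.01],[0.0116,-0.046,0,0,0,0,0.01],[0.0116,-0.046,0,0,0,0,0.01],[0.0116,-0.046,0,0,0,0,0.01],[0,0,0,0,0,0,0.01],[0,0,0,0,0,0,0.01]]'
python3 - <<'E'
from h import *
from bench import r
s=r.state();d=r.snapshot("wrist");cv2.imwrite("pics/w5.png",d["image"][:,:,::-1])
E
```

```text
time_s: 12.1
ee_pos: [0.4648, 0.0961, 0.1531]
tool_rot: [0.993, 0.116, -0.0, 0.0]
force: [0.3, 0.1, 0.1]
grip_width: 0.207
finger_force: 30.0
```

View pics/w5.png

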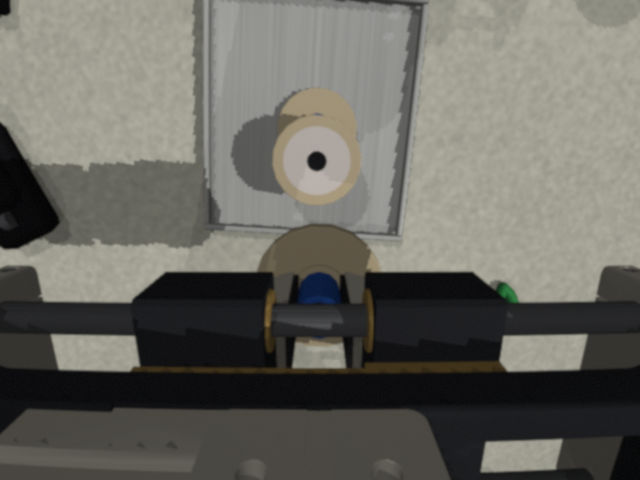

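The placed disc's centre is at (317,159.5). The held flange's far edge is at (320,225), with side extents of about 259 and 380.

```bash
python3 - <<'E'
from h import *
from bench import r
s=r.state();d=r.snapshot("wrist")
c=s["ee_pos"];print(c)
for n,uv,z in(("d1",(316.5,159.5),.051),("far",(316.5,114),.051),("near",(316.5,205),.051),("L",(273,159),.051),("R",(360,159),.051),("held far",(320,225),c[2]-.0057),("held L",(259,280),c[2]-.0057),("held R",(380,280),c[2]-.0057)):
    p=plane(d,uv,z,s);print(n,p,totool(s,[*(p-c[:2]),0]))
E
```

```text
[0.4648678  0.09564691 0.15315563]
d1 [0.5215775  0.11008068] [ 5.85082992e-02 -1.05009416e-03 -1.55562856e-05]
far [0.55159208 0.11712897] [ 8.93393350e-02 -1.03059341e-03 -2.35141000e-05]
near [0.48987861 0.10263952] [ 2.59477351e-02 -1.07328566e-03 -7.15314797e-06]
L [0.51486402 0.14019061] [ 5.88755540e-02 -3.18971984e-02 -2.85529414e-05]
R [0.5290428 0.0801583] [ 5.89158363e-02  2.97867870e-02 -2.76409254e-06]
held far [0.49633088 0.10182361] [ 3.20411767e-02  1.19993242e-03 -7.77677038e-06]
held L [0.46295418 0.12434603] [ 4.71591715e-03 -2.83736033e-02 -1.30857027e-05]
held R [0.47647619 0.06717334] [4.77241740e-03 3.03763555e-02 1.14718026e-05]
```

```bash
python3 -m handwheel '[[0.029,-0.001,0.02,0,0,0,0.01],[0.029,-0.001,0.02,0,0,0,0.01],[0,0,0.02,0,0,0,0.01],[0,0,0.015,0,0,0,0.01],[0,0,0.007,0,0,0,0.01],[0,0,0,0,0,0,0.01]]';python3 -m handwheel '[[0,0,0.003,0,0,0,0.01],[0,0,0.001,0,0,0,0.01],[0,0,0,0,0,0,0.01]]'
```

```text
time_s: 12.95
ee_pos: [0.5207, 0.1113, 0.0711]
tool_rot: [0.993, 0.115, -0.0, 0.0]
force: [0.3, -0.1, -0.5]
grip_width: 0.208
finger_force: 30.0
time_s: 13.32
ee_pos: [0.5209, 0.1118, 0.0674]
tool_rot: [0.993, 0.116, 0.0, 0.0]
force: [0.5, -0.3, -0.2]
grip_width: 0.211
finger_force: 30.0
```

```bash
python3 -m handwheel '[[0,0,0.001,0,0,0,0.01],[0,0,0.0005,0,0,0,0.01],[0,0,0,0,0,0,0.01]]';python3 -m handwheel '[[0,0,0.0008,0,0,0,0.01],[0,0,0,0,0,0,0.01]]'
```

```text
time_s: 13.7
ee_pos: [0.5208, 0.1117, 0.0656]
tool_rot: [0.993, 0.116, -0.0, 0.0]
force: [-0.1, -0.5, -0.4]
grip_width: 0.205
finger_force: 30.0
time_s: 13.95
ee_pos: [0.5209, 0.1117, 0.0648]
tool_rot: [0.993, 0.116, -0.0, 0.0]
force: [-0.3, -0.1, -0.5]
grip_width: 0.206
finger_force: 30.0
```

```bash
python3 -m handwheel '[[0,0,0.0007,0,0,0,0.01],[0,0,0,0,0,0,0.01]]';python3 -m handwheel '[[0,0,0.0005,0,0,0,0.01],[0,0,0,0,0,0,0.01]]'
```

```text
time_s: 14.2
ee_pos: [0.5209, 0.1117, 0.0647]
tool_rot: [0.993, 0.116, 0.0, 0.0]
force: [-2.0, -0.8, 4.6]
grip_width: 0.209
finger_force: 30.0
time_s: 14.45
ee_pos: [0.5209, 0.1117, 0.0647]
tool_rot: [0.993, 0.116, 0.0, 0.0]
force: [-2.7, -0.5, 8.6]
grip_width: 0.208
finger_force: 30.0
```

```bash
python3 -m handwheel '[[0,0,-0.0008,0,0,0,0.01],[0,0,0,0,0,0,0.05],[0,0,0,0,0,0,0.05],[0,0,0,0,0,0,0.05],[0,0,-0.03,0,0,0,0.05],[0,0,-0.05,0,0,0,0.0918],[-0.03,0,-0.02,0,0,0,0.0918],[-0.03,0,0,0,0,0,0.0918],[0,0,0,0,0,0,0.0918]]'
python3 - <<'E'
from h import *
from bench import r
s=r.state();d=r.snapshot("wrist")
e=r.snapshot("side")["image"][150:270,250:350,::-1]
out=np.zeros((540,800,3),np.uint8);out[:300,:350]=d["image"][0:300,150:500,::-1];out[:,350:800]=cv2.resize(e,(450,540),interpolation=cv2.INTER_CUBIC);cv2.imwrite("pics/w6.png",out)
E
```

```text
time_s: 15.58
ee_pos: [0.461, 0.0978, 0.1648]
tool_rot: [0.993, 0.116, -0.0, 0.0]
force: [0.5, 0.2, 0.3]
grip_width: 0.927
finger_force: 0.0
```

View pics/w6.png

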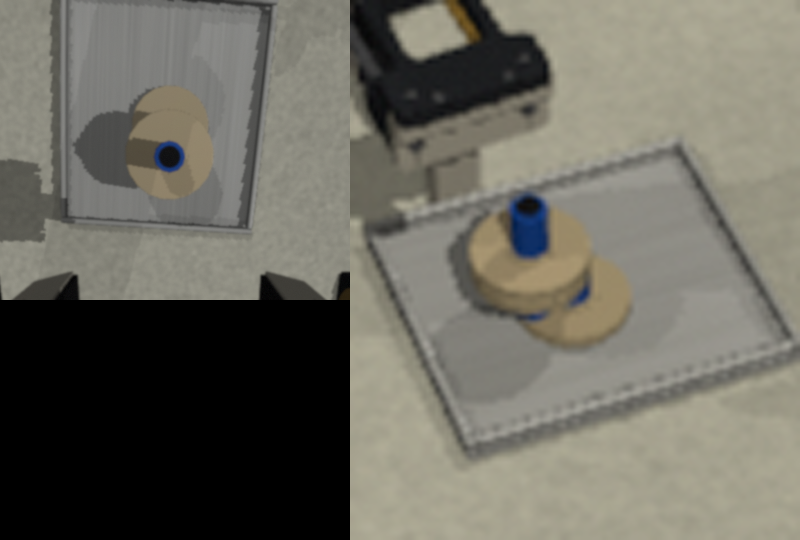

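up_b sits flat on the back with its rim lined up. Next I'll go over dB and turn −80° so the gripper body clears the syringe knob.

```bash
python3 -m handwheel '[[0.0079,0.0494,-0.005,0,0,0,0.0918],[0.0079,0.0494,-0.005,0,0,0,0.0918],[0.0079,0.0494,-0.005,0,0,0,0.0918],[0.0079,0.0494,-0.005,0,0,0,0.0918],[0.0079,0.0494,-0.005,0,0,0,0.0918],[0.0079,0.0494,-0.005,0,0,0,0.0918],[0.0079,0.0494,-0.005,0,0,0,0.0918],[0.0079,0.0494,-0.005,0,0,0,0.0918],[0,0,0,0,0,0,0.0918]]'
python3 -m handwheel '[[0,0,0,0,0,-10,0.0918],[0,0,0,0,0,-10,0.0918],[0,0,0,0,0,-10,0.0918],[0,0,0,0,0,-10,0.0918],[0,0,0,0,0,-10,0.0918],[0,0,0,0,0,-10,0.0918],[0,0,0,0,0,-10,0.0918],[0,0,0,0,0,-10,0.0918],[0,0,0,0,0,0,0.0918],[0,0,0,0,0,0,0.0918]]'
python3 - <<'E'
from h import *
from bench import r
s=r.state();d=r.snapshot("wrist");im=d["image"]
c=s["ee_pos"];print(yaw(s),c,s["joint_positions"][5])
cv2.imwrite("pics/w7.png",im[:,:,::-1])
hsv=cv2.cvtColor(im,cv2.COLOR_RGB2HSV)
m=((hsv[...,2]<60)).astype(np.uint8)
n,l,st,ce=cv2.connectedComponentsWithStats(m)
for i in range(1,n):
    if 60<st[i,4]<1500: print("dark",st[i],ce[i].round(1))
m=((hsv[...,1]<40)&(hsv[...,2]>130)).astype(np.uint8)
n,l,st,ce=cv2.connectedComponentsWithStats(m)
for i in range(1,n):
    if st[i,4]>300: print("pale",st[i],ce[i].round(1),im[l==i].mean(0))
C,R=cam(d,s);X=R.T@(np.array([.613,-.27,.038])-C);K=np.array(d["intrinsics"]);u=K@X/X[2];print("expected",u[:2],im[int(u[1]),int(u[0])+20])
E
```

```text
time_s: 16.8
ee_pos: [0.6157, -0.276, 0.2029]
tool_rot: [0.994, 0.114, -0.0, 0.0]
force: [0.2, 1.2, -0.3]
grip_width: 0.996
finger_force: 0.0
time_s: 18.05
ee_pos: [0.6149, -0.2716, 0.2042]
tool_rot: [0.688, 0.726, -0.0, -0.0]
force: [-0.4, 0.0, -0.1]
grip_width: 0.998
finger_force: 0.0
93.11766377070498 [ 0.61492806 -0.27163304  0.20421935] -0.5843158263433688
dark [ 90   0  17  17 156] [97.8  6.2]
dark [106  28  21  18 229] [115.8  36.6]
dark [442 120  31  27 501] [455.8 133.1]
dark [470 125  28  27 570] [483.2 138.1]
dark [508 169 113  22 544] [574.4 178.1]
dark [309 212  13  13 129] [315.  218.3]
dark [473 214  15  76 621] [479.6 250.9]
dark [  0 268  17   7  70] [  7.6 270.3]
dark [184 433  21  13 168] [192.4 438.1]
dark [220 440  31  23 238] [233.  452.6]
dark [318 446  28  34 184] [331.7 467.4]
dark [194 452  28  25 129] [209.2 465.2]
dark [  0 465  54  15 398] [ 19.4 475. ]
dark [263 465  14  15  86] [268.4 473. ]
dark [395 466  17  14 140] [402.4 473.8]
dark [109 470  91  10 711] [149.1 475.3]
pale [     0      0    495    303 112091] [216.  138.8] [146.3645877  145.26158211 133.41666146]
pale [ 289  193   52   51 1898] [314.9 217.8] [166.04162276 159.02002107 152.88988409]
pale [ 187  338   55   34 1023] [217.2 358.3] [144.13685239 143.04985337 131.3313783 ]
pale [ 336  338   92   30 1585] [370.2 353.6] [140.8340694  139.80694006 128.2681388 ]
expected [316.35404634 219.41044108] [168 160 154]
```

dB's hole is at (315,218), so the correction is about +2 and −3 mm.

```bash
python3 -m handwheel '[[0.0023,-0.0026,0.05,0,0,0,0.0918],[0,0,0.05,0,0,0,0.0918],[0,0,0.05,0,0,0,0.0918],[0,0,0.034,0,0,0,0.0918],[0,0,0,0,0,0,0.0918],[0,0,0,0,0,0,0.055],[0,0,0,0,0,0,0.055],[0,0,0,0,0,0,0.055],[0,0,0,0,0,0,0.055],[0,0,0,0,0,0,0.055]]';python3 -m handwheel '[[0,0,-0.01,0,0,0,0.055],[0,0,-0.05,0,0,0,0.055],[0,0,-0.05,0,0,0,0.055],[0,0,-0.05,0,0,0,0.055],[0,0,0,0,0,0,0.055]]'
```

```text
time_s: 19.35
ee_pos: [0.6127, -0.2704, 0.0218]
tool_rot: [0.687, 0.727, 0.0, 0.001]
force: [-0.7, 1.1, 6.1]
grip_width: 0.683
finger_force: 30.0
time_s: 19.98
ee_pos: [0.614, -0.2711, 0.1863]
tool_rot: [0.687, 0.727, 0.001, 0.005]
force: [0.6, 0.4, -1.9]
grip_width: 0.686
finger_force: 30.0
```

```bash
python3 -m handwheel '[[0,0,0,0,0,10,0.055],[0,0,0,0,0,10,0.055],[0,0,0,0,0,10,0.055],[0,0,0,0,0,10,0.055],[0,0,0,0,0,10,0.055],[0,0,0,0,0,10,0.055],[0,0,0,0,0,10,0.055],[0,0,0,0,0,10,0.055],[0,0,0,0,0,0,0.055]]';python3 -m handwheel '[[-0.0079,-0.0494,0,0,0,0,0.055],[-0.0079,-0.0494,0,0,0,0,0.055],[-0.0079,-0.0494,0,0,0,0,0.055],[-0.0079,-0.0494,0,0,0,0,0.055],[-0.0079,-0.0494,0,0,0,0,0.055],[-0.0079,-0.0494,0,0,0,0,0.055],[-0.0079,-0.0494,0,0,0,0,0.055],[-0.0079,-0.0494,0,0,0,0,0.055],[0,0,0,0,0,0,0.055],[0,0,0,0,0,0,0.055]]'
python3 - <<'E'
from h import *
from bench import r
s=r.state();d=r.snapshot("wrist");im=d["image"];c=s["ee_pos"]
print(yaw(s),c,Ro.from_quat(s["tool_rot"]).as_matrix()[:,2]);cv2.imwrite("pics/w8.png",im[:,:,::-1])
hsv=cv2.cvtColor(im,cv2.COLOR_RGB2HSV)
blue=((hsv[...,0]>105)&(hsv[...,0]<130)&(hsv[...,1]>120)).astype(np.uint8)
n,l,st,ce=cv2.connectedComponentsWithStats(blue)
for i in range(1,n):
    if st[i,4]>40: print("blue",st[i],ce[i].round(1))
beige=((hsv[...,0]>8)&(hsv[...,0]<24)&(hsv[...,1]>60)).astype(np.uint8)
n,l,st,ce=cv2.connectedComponentsWithStats(beige)
for i in range(1,n):
    if st[i,4]>200: print("beige",st[i],ce[i].round(1))
# column profile along centre
cc=int(319)
print([ (v,tuple(hsv[v,cc])) for v in range(90,270,4)])
C,R=cam(d,s);K=np.array(d["intrinsics"])
for P in([.5225,.1105,.089],[.5225,.1105,.059]):
    X=R.T@(np.array(P)-C);u=K@X/X[2];print("expected",u[:2])
E
```

```text
time_s: 21.1
ee_pos: [0.6116, -0.2698, 0.1795]
tool_rot: [0.993, 0.116, -0.001, -0.001]
force: [0.5, -0.1, 0.4]
grip_width: 0.689
finger_force: 30.0
time_s: 22.35
ee_pos: [0.46, 0.0998, 0.1805]
tool_rot: [0.993, 0.117, 0.0, 0.0]
force: [0.8, -0.1, -1.0]
grip_width: 0.685
finger_force: 30.0
13.444187426062078 [0.45996961 0.09979868 0.18045829] [ 2.49641826e-04 -5.18007263e-04 -9.99999835e-01]
blue [309 142  27  27 341] [321.9 155. ]
beige [ 282   90   81  105 5845] [322.1 141.2]
beige [ 245  230  149   74 3624] [318.9 261.8]
beige [ 165  287   28   66 1055] [176.2 319.8]
beige [ 445  287   29   66 1070] [461.5 319.9]
beige [ 233  337  373   38 4568] [411.8 363.3]
[(90, (np.uint8(20), np.uint8(64), np.uint8(152))), (94, (np.uint8(19), np.uint8(63), np.uint8(153))), (98, (np.uint8(19), np.uint8(62), np.uint8(153))), (102, (np.uint8(20), np.uint8(62), np.uint8(152))), (106, (np.uint8(21), np.uint8(64), np.uint8(152))), (110, (np.uint8(20), np.uint8(65), np.uint8(146))), (114, (np.uint8(20), np.uint8(65), np.uint8(152))), (118, (np.uint8(19), np.uint8(65), np.uint8(153))), (122, (np.uint8
[... 1271 characters left out ...]
nt8(97))), (222, (np.uint8(30), np.uint8(4), np.uint8(144))), (226, (np.uint8(28), np.uint8(23), np.uint8(131))), (230, (np.uint8(21), np.uint8(54), np.uint8(75))), (234, (np.uint8(21), np.uint8(66), np.uint8(100))), (238, (np.uint8(19), np.uint8(69), np.uint8(100))), (242, (np.uint8(20), np.uint8(68), np.uint8(90))), (246, (np.uint8(20), np.uint8(68), np.uint8(90))), (250, (np.uint8(19), np.uint8(53), np.uint8(91))), (254, (np.uint8(11), np.uint8(21), np.uint8(99))), (258, (np.uint8(17), np.uint8(18), np.uint8(97))), (262, (np.uint8(13), np.uint8(18), np.uint8(98))), (266, (np.uint8(15), np.uint8(23), np.uint8(111)))]
expected [324.03872439 152.65793991]
expected [323.48849743 151.95719537]
```

```bash
python3 - <<'E'
from h import *
from bench import r
s=r.state();d=r.snapshot("wrist");c=s["ee_pos"]
for n,uv,z in(("spout",(321.9,155),.089),("upb near",(322,195.5),.059),("base far",(322,89.5),.013),("base L/R",(322,120),.013),("held far",(319,229.5),c[2]+.0165),("heldL",(245,300),c[2]+.0165),("heldR",(394,300),c[2]+.0165)):
    p=plane(d,uv,z,s);print(n,p,totool(s,[*(p-c[:2]),0]))
E
```

```text
spout [0.52102761 0.11101809] [6.19054941e-02 2.69088589e-03 2.43663286e-06]
upb near [0.49043427 0.10333751] [3.03654183e-02 3.10007589e-03 2.10425495e-06]
base far [0.572662   0.12270025] [1.14842003e-01 3.24652774e-03 3.62894601e-06]
base L/R [0.54837564 0.11686733] [8.98651025e-02 3.31423131e-03 3.23483130e-06]
held far [0.49441175 0.1067197 ] [3.50163476e-02 7.27653809e-04 9.72581992e-07]
heldL [0.45709665 0.13027803] [ 4.14906105e-03 -3.08099664e-02 -1.56621743e-05]
heldR [0.47182999 0.06845228] [4.20901405e-03 3.27470146e-02 1.67947982e-05]
```

```bash
python3 - <<'E'
from h import *
im=cv2.imread("pics/w8.png");g=im.astype(int).sum(2)//3
print("col319",[(v,g[v,312:327].mean().round()) for v in range(224,272)])
print("row275 L",g[275,236:275],"R",g[275,370:405])
im=cv2.imread("pics/w2.png");g=im.astype(int).sum(2)//3
print("w2",[(v,g[v,312:327].mean().round()) for v in range(232,275)])
E
```

```text
col319 [(224, np.float64(129.0)), (225, np.float64(126.0)), (226, np.float64(128.0)), (227, np.float64(128.0)), (228, np.float64(116.0)), (229, np.float64(91.0)), (230, np.float64(69.0)), (231, np.float64(63.0)), (232, np.float64(70.0)), (233, np.float64(81.0)), (234, np.float64(88.0)), (235, np.float64(90.0)), (236, np.float64(89.0)), (237, np.float64(89.0)), (238, np.float64(88.0)), (239, np.float64(86.0)), (240, np.float64(83.0)), (241, np.float64(80.0)), (242, np.float64(79.0)), (243, np.float64(79.0)), (244, np.float64(79.0)), (245, np.float64(79.0)), (246, np.float64(79.0)), (247, np.float64(79.0)), (248, np.float64(78.0)), (249, np.float64(79.0)), (250, np.float64(81.0)), (251, np.float64(86.0)), (252, np.float64(91.0)), (253, np.float64(94.0)), (254, np.float64(94.0)), (255, np.float64(94.0)), (256, np.float64(94.0)), (257, np.float64(94.0)), (258, np.float64(94.0)), (259, np.float64(94.0)), (260, np.float64(94.0)), (261, np.float64(94.0)), (262, np.float64(94.0)), (263, np.float64(95.0)), (264, np.float64(98.0)), (265, np.float64(102.0)), (266, np.float64(105.0)), (267, np.f
[... 748 characters left out ...]
np.float64(79.0)), (248, np.float64(79.0)), (249, np.float64(79.0)), (250, np.float64(79.0)), (251, np.float64(79.0)), (252, np.float64(79.0)), (253, np.float64(79.0)), (254, np.float64(79.0)), (255, np.float64(79.0)), (256, np.float64(79.0)), (257, np.float64(79.0)), (258, np.float64(79.0)), (259, np.float64(80.0)), (260, np.float64(84.0)), (261, np.float64(89.0)), (262, np.float64(93.0)), (263, np.float64(95.0)), (264, np.float64(95.0)), (265, np.float64(97.0)), (266, np.float64(98.0)), (267, np.float64(99.0)), (268, np.float64(100.0)), (269, np.float64(102.0)), (270, np.float64(104.0)), (271, np.float64(106.0)), (272, np.float64(107.0)), (273, np.float64(107.0)), (274, np.float64(107.0))]
```

```bash
python3 -c "
import cv2
a=cv2.imread('pics/w8.png')[70:310,220:420];cv2.imwrite('pics/w8c.png',cv2.resize(a,None,fx=2.5,fy=2.5,interpolation=cv2.INTER_CUBIC))"
python3 - <<'E'
from h import *
from bench import r
s=r.state();d=r.snapshot("wrist");c=s["ee_pos"]
for n,v in(("w8",(251)),("w2",260.5)):
  for h in(.0165,.0185,.020):
    p=plane(d,(319,v),c[2]+h,s);print(n,h,totool(s,[*(p-c[:2]),0])[0]-.0244)
for v,h in((229,.0085),(234,.0165),(240.5,.0165),(235.5,.012),(242,.020)):
    p=plane(d,(319,v),c[2]+h,s);print(v,h,totool(s,[*(p-c[:2]),0])[0]-.032)
E
```

```text
w8 0.0165 0.0015795256189591218
w8 0.0185 0.0021696787545640445
w8 0.02 0.002612293606267739
w2 0.0165 -0.0025069446630124267
w2 0.0185 -0.0018588612823848029
w2 0.02 -0.0013727987469140703
229 0.0085 0.001389824025392207
234 0.0165 0.0011503457867815814
240.5 0.0165 -0.001570484403323965
235.5 0.012 -0.0005943568747205294
242 0.02 -0.0012639725413299344
```

View pics/w8c.png

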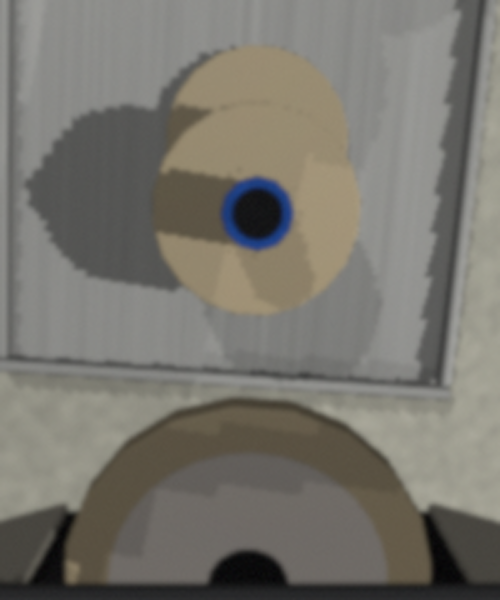

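The crop shows the upright spout at (322,155) and the held adapter centred about 1.5 mm ahead of the TCP. Allowing for the +2 mm landing bias seen in both earlier placings, I'll shift about 80 mm.

```bash
python3 -m handwheel '[[0.04,0.001,0.02,0,0,0,0.055],[0.0405,0.001,0.02,0,0,0,0.055],[0,0,0.02,0,0,0,0.055],[0,0,0.006,0,0,0,0.055],[0,0,0.003,0,0,0,0.055],[0,0,0,0,0,0,0.055]]';python3 -m handwheel '[[0,0,0.002,0,0,0,0.055],[0,0,0.002,0,0,0,0.055],[0,0,0.001,0,0,0,0.055],[0,0,0,0,0,0,0.055]]'
```

```text
time_s: 23.25
ee_pos: [0.5387, 0.1164, 0.1121]
tool_rot: [0.993, 0.115, 0.0, 0.0]
force: [0.7, 0.1, 0.8]
grip_width: 0.685
finger_force: 30.0
time_s: 23.75
ee_pos: [0.5385, 0.1167, 0.1065]
tool_rot: [0.993, 0.116, -0.0, 0.0]
force: [-0.2, -1.0, -0.5]
grip_width: 0.685
finger_force: 30.0
```

```bash
python3 -m handwheel '[[0,0,0.006,0,0,0,0.055],[0,0,0.006,0,0,0,0.055],[0,0,0.006,0,0,0,0.055],[0,0,0.003,0,0,0,0.055],[0,0,0,0,0,0,0.055]]';python3 -m handwheel '[[0,0,0.001,0,0,0,0.055],[0,0,0.001,0,0,0,0.055],[0,0,0,0,0,0,0.055]]'
```

```text
time_s: 24.38
ee_pos: [0.5384, 0.1166, 0.0851]
tool_rot: [0.993, 0.116, -0.0, 0.0]
force: [-0.2, -0.6, -0.0]
grip_width: 0.685
finger_force: 30.0
time_s: 24.75
ee_pos: [0.5386, 0.1166, 0.0835]
tool_rot: [0.993, 0.116, 0.0, 0.0]
force: [-0.4, -0.7, -0.6]
grip_width: 0.69
finger_force: 30.0
```

```bash
python3 -m handwheel '[[0,0,0.001,0,0,0,0.055],[0,0,0.0005,0,0,0,0.055],[0,0,0,0,0,0,0.055]]';python3 -m handwheel '[[0,0,0.0007,0,0,0,0.055],[0,0,0,0,0,0,0.055]]';python3 -m handwheel '[[0,0,0.0006,0,0,0,0.055],[0,0,0,0,0,0,0.055]]'
```

```text
time_s: 25.12
ee_pos: [0.5386, 0.1166, 0.0819]
tool_rot: [0.993, 0.116, -0.0, 0.0]
force: [-0.2, -0.3, -0.0]
grip_width: 0.687
finger_force: 30.0
time_s: 25.38
ee_pos: [0.5385, 0.1166, 0.0812]
tool_rot: [0.993, 0.116, -0.0, 0.0]
force: [0.8, 0.8, 0.3]
grip_width: 0.684
finger_force: 30.0
time_s: 25.62
ee_pos: [0.5387, 0.1166, 0.0809]
tool_rot: [0.993, 0.116, 0.0, 0.0]
force: [-0.5, -0.0, 0.8]
grip_width: 0.685
finger_force: 30.0
```

```bash
python3 -m handwheel '[[0,0,0.0006,0,0,0,0.055],[0,0,0,0,0,0,0.055]]';python3 -m handwheel '[[0,0,0.0004,0,0,0,0.055],[0,0,0,0,0,0,0.055]]'
```

```text
time_s: 25.88
ee_pos: [0.5389, 0.1167, 0.0808]
tool_rot: [0.993, 0.116, 0.001, 0.0]
force: [-1.1, 0.7, 6.3]
grip_width: 0.683
finger_force: 30.0
time_s: 26.12
ee_pos: [0.539, 0.1167, 0.0808]
tool_rot: [0.993, 0.116, 0.001, 0.0]
force: [-1.6, 0.8, 7.8]
grip_width: 0.683
finger_force: 30.0
```

Contact is firm at the expected height. I'll ease off, release, retreat and measure.

```bash
python3 -m handwheel '[[0,0,-0.0007,0,0,0,0.055],[0,0,0,0,0,0,0.055],[0,0,0,0,0,0,0.0918],[0,0,0,0,0,0,0.0918],[0,0,0,0,0,0,0.0918],[0,0,0,0,0,0,0.0918],[0,0,-0.02,0,0,0,0.0918],[0,0,-0.04,0,0,0,0.0918],[-0.03,0,-0.04,0,0,0,0.0918],[-0.03,0,0,0,0,0,0.0918],[-0.03,0,0,0,0,0,0.0918],[0,0,0,0,0,0,0.0918]]'
python3 - <<'E'
from h import *
from bench import r
s=r.state();d=r.snapshot("wrist");im=d["image"];c=s["ee_pos"];cv2.imwrite("pics/w9.png",im[:,:,::-1])
hsv=cv2.cvtColor(im,cv2.COLOR_RGB2HSV)
# stack blob beige + pale (restrict to upper picture)
beige=((hsv[...,0]>8)&(hsv[...,0]<26)&(hsv[...,1]>50)).astype(np.uint8);beige[265:]=0
n,l,st,ce=cv2.connectedComponentsWithStats(beige)
for i in range(1,n):
    if st[i,4]>150: print("beige",st[i],ce[i].round(1))
n,l,st,ce=cv2.connectedComponentsWithStats((hsv[...,2]<50).astype(np.uint8))
for i in range(1,n):
    if 60<st[i,4]<600 and st[i,1]<265:
        p=plane(d,ce[i],.097,s);print("dark",st[i],ce[i].round(1),p,totool(s,[*(p-c[:2]),0]))
C,R=cam(d,s);K=np.array(d["intrinsics"])
X=R.T@(np.array([.5415,.117,.097])-C);print("expected hole",(K@X/X[2])[:2])
u=int((K@X/X[2])[0]);g=im.mean(2)
print([(v,*(int(k) for k in im[v,u-3:u+4].mean(0))) for v in range(40,240,3)])
E
```

```text
time_s: 27.62
ee_pos: [0.4494, 0.0958, 0.1807]
tool_rot: [0.993, 0.116, -0.0, 0.0]
force: [0.3, -0.2, -0.5]
grip_width: 0.996
finger_force: 0.0
beige [ 270   52   98  129 5048] [319.3 125.4]
dark [  0   0  36   7 219] [18.2  2.6] [0.55998211 0.31489047] [ 1.57917745e-01 -1.87888893e-01 -8.87537827e-05]
dark [221  73   2  68 117] [221.4 106.8] [0.52517698 0.17713152] [ 9.24226793e-02 -6.17963881e-02 -5.21200232e-05]
dark [310  95  19  20 307] [318.7 104.3] [0.54067814 0.11682403] [ 9.36679055e-02  4.58957184e-04 -5.30529356e-05]
expected hole [318.72521505 101.98300357]
[(40, 124, 124, 122), (43, 124, 124, 121), (46, 124, 124, 122), (49, 124, 124, 121), (52, 130, 122, 106), (55, 134, 122, 101), (58, 134, 123, 101), (61, 134, 123, 101), (64, 139, 129, 114), (67, 146, 141, 135), (70, 146, 141, 136), (73, 146, 140, 135), (76, 146, 140, 136), (79, 146, 140, 135), (82, 146, 140, 136), (85, 147, 141, 136), (88, 147, 140, 135), (91, 145, 139, 133), (94, 61, 59, 57), (97, 17, 17, 18), (100, 17, 17, 18), (103, 15, 16, 17), (106, 16, 16, 18), (109, 16, 17, 18), (112, 16, 16, 18), (115, 81, 78, 
[... 192 characters left out ...]
146, 138), (145, 142, 129, 106), (148, 141, 129, 105), (151, 141, 128, 104), (154, 132, 120, 97), (157, 122, 111, 90), (160, 123, 112, 91), (163, 122, 111, 90), (166, 123, 112, 91), (169, 123, 111, 90), (172, 122, 111, 90), (175, 122, 111, 90), (178, 122, 112, 90), (181, 111, 106, 97), (184, 112, 112, 109), (187, 111, 111, 109), (190, 111, 111, 109), (193, 111, 111, 109), (196, 111, 111, 109), (199, 104, 104, 102), (202, 102, 102, 100), (205, 93, 94, 91), (208, 101, 101, 99), (211, 121, 121, 118), (214, 114, 113, 105), (217, 119, 119, 109), (220, 132, 132, 121), (223, 137, 136, 125), (226, 138, 137, 125), (229, 140, 139, 128), (232, 140, 139, 127), (235, 140, 138, 127), (238, 142, 141, 129)]
```

```bash
python3 - <<'E'
from h import *
from bench import r
s=r.state();d=r.snapshot("wrist");c=s["ee_pos"]
for n,uv,z in(("top far",(319,51.5),.097),("top near",(319,153.5),.097),("L",(269.5,103),.097),("R",(368.5,103),.097),("upb near",(319,180.5),.059)):
    print(n,totool(s,[*(plane(d,uv,z,s)-c[:2]),0]).round(4))
E
```

```text
top far [1.251e-01 6.000e-04 1.000e-04]
top near [0.0631 0.0007 0.0001]
L [ 0.0947 -0.0309  0.0001]
R [0.0947 0.0322 0.0001]
upb near [0.042  0.0007 0.    ]
```

```bash
python3 -c "
from bench import r
print(r.finish_job())"
```

```text
the job is handed in; nothing more can be done
None
```

The three adapters are stacked in the tray in the order you asked, and I handed the job in at about 28 s of the 64 s. In the last wrist-camera measurement the top adapter's spout was close beside the upright one (centres about 20–21 mm apart), on the side over the bottom adapter, and the stack looked level and was clear of the gripper. I did not re-measure the other things afterwards.

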